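# Change the label roll: swap full and used-up roll

## Task

The label holder is nearly out of labels, so swap the two label rolls: the full roll goes upright onto the holder's spindle, all the way down on its seat, and the nearly used-up roll stands upright inside the shallow wooden dish where the full one was. The keeper arm lies over the spindle, so swing it aside first and, when the rolls are changed, swing it back fully home against its stop over the new roll. Leave the stones, bottle and tools around them where they are.

Things in the scene. Friction and masses are not known exactly. Their poses are not given: they have to be found in the camera images.
- holder: Fixed label holder: grey plate 8 mm thick (x -45 to +85, y -42 to +42 mm) with an upright steel spindle 20 mm thick, tapered tip 42 mm above the desk. Origin on the desk under the spindle axis, z up. Round rubber seat 33 mm across, its top 12 mm above the desk. The keeper arm's 16 mm post stands at x = +62 mm. Left or right of the middle, turned up to 20 degrees.
- keeper (a joint): Keeper arm's angle about its upright post (holder frame x +62, y 0 mm). 0 = home against its stop, along the holder's -x over the spindle; grows as the knob end swings to the holder's +y; 1.57 = along +y, clear of the spindle; end stop 1.75. Stays where left. Flat aluminium bar 14 mm wide, 57 to 63 mm above the desk (5 mm over a seated roll).
- keeper_knob (a point): Grip point of the black upright knob at the free end of the keeper arm: a round pin 12 mm in diameter, 34 mm tall (63 to 97 mm above the desk); this point is on its axis, 87 mm above the desk, 78 mm from the pivot axis.
- dish: Fixed round shallow wooden dish, 104 mm across; inner floor 90 mm across and 4 mm above the desk, rim 10 mm above the desk. Origin on the desk under its centre, z up.
- full_roll: Full paper label roll, the thick one: ring 58 mm outside diameter, 40 mm tall, with a through hole 26 mm in diameter. Stands upright in the dish at the start. Origin at the centre of its underside, z along its axis. 110 g.
- used_roll: Nearly used-up label roll, the thin one: 36 mm outside diameter, 40 mm tall, through hole 26 mm. Sits on the holder's spindle at the start. Origin at the centre of its underside, z along its axis. 30 g.
- egg: Bystander: mottled stone egg on end, 48 mm across, 58 mm tall, behind the middle of the work area. Origin under its centre.
- palm: Bystander: flat oval stone, 52 x 64 x 21 mm, behind the egg. Origin under its centre.
- smoky: Bystander: upright brown crystal point, 36 x 32 mm, 100 mm tall, at the far left. Origin under its centre.
- lamp: Bystander: small lying torch, 100 x 28 x 27 mm (long along its x), at the right. Origin under its centre.
- lens: Bystander: folding loupe lying flat, 28 x 72 x 15 mm (long along its y), at the right front. Origin under its centre.
- glue: Bystander: glue bottle with a red nozzle, 38 mm across, 118 mm tall, at the far left rear. Origin under its centre.
Not all that is in view belongs to the job. Leave any orange look-alike of the full_roll alone.

How it is judged:
By the outcome, as a careful person would: the job done as asked, in the order asked, and still so for the second after the job is handed in, with the robot touching nothing.
It also fails if it takes over 72 s, if anything falls off the work surface, if the arm or the gripper's body presses on something with over 40 N, if the wrist force passes 120 N, or if a joint passes its speed limit or range.

## Robot

A 6-joint arm with a two-finger parallel gripper is mounted at the origin on a cart in front of the work surface, level with it; the furniture and walls round the work are solid. World frame = base frame: x ahead of the robot, y to its left, z up, the work surface at z = 0. Lengths are in m, angles in rad, forces in N, time in s.
With the tool pointing down it reaches from about 0.35 to 0.975 m from the base axis. Payload 7.1 kg.
Tool frame: the origin (TCP) lies midway between the tips of the shut fingers; the grasp point (between the pads) lies 19 mm behind it; z points along the fingers, x is the direction in which the jaws open and shut, and the axes are right-handed (so a half turn about z gives the same grasp; the last joint's range is limited). The gripper opens to 88 mm and grips with 3 to 60 N. Pads are 20 mm wide; open, the fingers measure 115 mm over their backs; the gripper's body (75 mm by 178 mm) begins 61 mm behind the grasp point.
Start: joints at [-1.341, 0.423, 1.63, -0, 1.089, -0.019], TCP at [0.154, -0.606, 0.223] pointing down, gripper open.
Joint ranges: [-3, 3], [-0.9, 2.11], [0.09, 2.58], [-1.31, 4.45], [0.11, 2.69], [-2.54, 2.54]. Speed limits (rad/s): [2.39, 2.39, 3.01, 3.14, 3.14, 3.14].

## Interface

Orientations are given as a unit quaternion [w, x, y, z].
In Python, from station import move_pose, movel, movej, command_gripper, wait, inverse_kinematics, read_camera, camera_info, MotionError, job_done, get_time, get_joint_pos, get_qvel, get_effort, get_tcp_pos, get_ee_rot, get_ft_force, get_ft_torque, get_grip_width gives the robot as it stands. Calls block until the motion is done:
- move_pose(position, orientation): joint-space move of the TCP to a pose.
- movel(position, frame=None, v=0.15, until_force=None): straight line of the TCP; frame=None keeps the orientation; v is the mean speed in m/s. With until_force (N) it stops when the force on the tool has changed by that much, and returns True; else False.
- movej(angles): joint-space move.
- command_gripper(opening): opening from 0.0 (shut) to 1.0 (fully open); the grip force is fixed at half the most; returns when the fingers have stopped.
- wait(seconds).
- inverse_kinematics(position, orientation): joint angles nearest the present ones, or None.
- read_camera(name): name is "side" or "top" or "wrist"; returns the picture (400x640x3 uint8, red, green, blue); there is no depth.
- camera_info(name): a dict with "intrinsics" (3x3 intrinsics, pixels), "T" (4x4, takes a point from camera to world coordinates); the wrist camera has in their place "tool_from_camera" (4x4, takes a point from camera to tool coordinates, whose origin is the TCP and whose axes are the tool frame's). Camera axes: x right, y up, looking along -z (the intrinsics and any distortion apply to the point x, -y, -z); pixel columns grow to the right and rows downward; lengths in m; the calibration is good to about 2 mm. The wrist camera is an equidistant fisheye: a pixel r from the principal point sees the ray r / f radians off the axis. A picture is of the moment at which its call begins: read the wrist's pose just before it. camera_info takes no time and is no camera call.
A pose or a line that the arm cannot do raises MotionError and nothing moves.
- job_done(): hands the job in, once; it reports no verdict.
Readings, each from a call of its own:
- get_time(): time.
- get_joint_pos(): joint angles.
- get_qvel(): joint speeds.
- get_effort(): joint torques, N m.
- get_tcp_pos(): TCP position.
- get_ee_rot(): TCP orientation.
- get_ft_force(): force on the tool from outside, world axes, zero at the start.
- get_ft_torque(): the same for the moment, N m.
- get_grip_width(): opening from 0.0 (shut) to 1.0 (fully open).
Only numpy, scipy, OpenCV 4.12 (cv2) and the standard library are available. Lean on these libraries where they do the work, as an engineer would, in place of code of your own. Each camera call takes 0.05 s, during which the arm holds its last target. There are 200 camera calls.

## Working session

There is one attempt and no reset: what is moved stays moved. The work goes in short steps, each a Python script; the robot and the scene stay as the last script left them, time stands still between calls to the robot, and variables do not carry over. Pictures are saved under pics/ and viewed, about 8 in all and at most 12, crops included, and the job is handed in when it is done.

```bash
mkdir -p pics; ls; python3 - <<'E'
from station import *
import cv2,numpy as np
np.set_printoptions(precision=4,suppress=True)
for n in("top","side"):
    im=read_camera(n); cv2.imwrite(f"pics/{n}0.png",im[:,:,::-1]); print(n,camera_info(n))
print(camera_info("wrist")); print(get_time(),get_ee_rot(),get_tcp_pos())
E
```

```text
pics
top {'intrinsics': array([[466.2084,   0.    , 326.0238],
       [  0.    , 466.2084, 206.796 ],
       [  0.    ,   0.    ,   1.    ]]), 'T': array([[-0.0094,  0.9991, -0.0417,  0.5008],
       [-1.    , -0.0093,  0.0019, -0.0185],
       [ 0.0015,  0.0417,  0.9991,  1.367 ],
       [ 0.    ,  0.    ,  0.    ,  1.    ]])}
side {'intrinsics': array([[391.1032,   0.    , 317.2003],
       [  0.    , 391.1032, 198.7834],
       [  0.    ,   0.    ,   1.    ]]), 'T': array([[ 0.9785,  0.1313, -0.1592,  0.3714],
       [-0.2059,  0.5652, -0.7989, -0.8719],
       [-0.0149,  0.8145,  0.58  ,  0.709 ],
       [ 0.    ,  0.    ,  0.    ,  1.    ]])}
{'intrinsics': array([[309.7069,   0.    , 316.1169],
       [  0.    , 309.7069, 197.8272],
       [  0.    ,   0.    ,   1.    ]]), 'tool_from_camera': array([[ 1.    ,  0.0006, -0.0001, -0.0005],
       [ 0.0006, -0.9676, -0.2527, -0.0698],
       [-0.0002,  0.2527, -0.9676, -0.1614],
       [ 0.    ,  0.    ,  0.    ,  1.    ]])}
0.1 [-0.0004  0.7894 -0.6139 -0.0005] [ 0.1538 -0.6053  0.222 ]
```

View pics/top0.png

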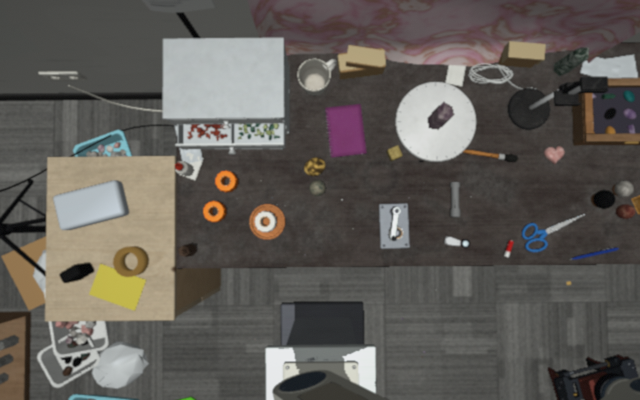

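View pics/side0.png

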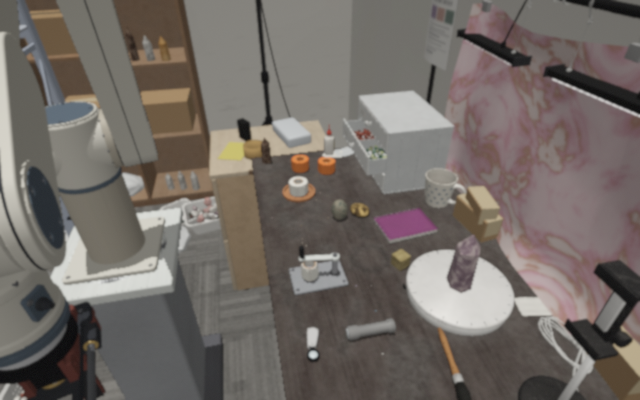

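The top view shows the dish with a white roll at (267,222). Two orange look-alike rolls sit at (226,181) and (214,211), and a tan ring at (130,261) on the cabinet. The holder is at (394,226), with the keeper bar over it. I choose the white roll in the wooden dish and check it in a close crop.

```bash
cat > h.py <<'E'
from station import *
import cv2,numpy as np
np.set_printoptions(precision=4,suppress=True)
def px2w(name,u,v,z):
    c=camera_info(name);K=c["intrinsics"];T=c["T"]
    d=T[:3,:3]@np.array([(u-K[0,2])/K[0,0],-(v-K[1,2])/K[1,1],-1]);o=T[:3,3]
    return o+d*(z-o[2])/d[2]
E
python3 - <<'E'
from h import *
im=cv2.imread("pics/top0.png")
a=im[190:260,230:305];b=im[190:260,360:435]
cv2.imwrite("pics/crop1.png",cv2.resize(np.hstack([a,b]),None,fx=5.3,fy=5.3,interpolation=cv2.INTER_CUBIC))
for n,u,v,z in [("dish",267,222,.01),("roll",264,221.5,.04),("plate",394.5,226,.008)]: print(n,px2w("top",u,v,z))
E
```

```text
dish [0.5148 0.151  0.01  ]
roll [0.516  0.1557 0.04  ]
plate [ 0.4997 -0.2201  0.008 ]
```

View pics/crop1.png

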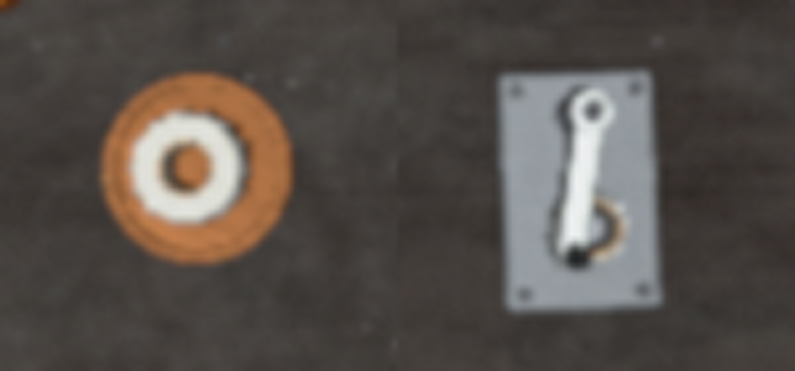

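The roll in the dish is the thick white one. The holder is turned a few degrees with its +x pointing away from the robot, and the keeper is not quite home. Next I take a close wrist look above the holder.

```bash
cat >> h.py <<'E'
from scipy.spatial.transform import Rotation as R
def q(deg): t=np.deg2rad(deg)/2; return [0,float(np.cos(t)),float(np.sin(t)),0]
def snap(fn):
    p=np.array(get_tcp_pos());o=np.array(get_ee_rot()); im=read_camera("wrist")
    cv2.imwrite(f"pics/{fn}.png",im[:,:,::-1]); np.savez(f"pics/{fn}.npz",p=p,o=o)
def wr(fn):
    c=camera_info("wrist");d=np.load(f"pics/{fn}.npz");T=np.eye(4)
    T[:3,:3]=R.from_quat(d["o"],scalar_first=True).as_matrix();T[:3,3]=d["p"]
    return c["intrinsics"],T@c["tool_from_camera"]
def wpx2w(fn,u,v,z):
    K,T=wr(fn);x=np.array([u-K[0,2],v-K[1,2]])/K[0,0];r=np.hypot(*x)
    s=np.sin(r)/max(r,1e-9);d=T[:3,:3]@np.array([x[0]*s,-x[1]*s,-np.cos(r)])
    return T[:3,3]+d*(z-T[2,3])/d[2]
def w2px(fn,P):
    K,T=wr(fn);c=(np.asarray(P)-T[:3,3])@T[:3,:3];l=np.hypot(c[0],c[1]);r=np.arctan2(l,-c[2])*K[0,0]
    return np.array([K[0,2]+r*c[0]/l,K[1,2]-r*c[1]/l])
E
python3 - <<'E'
from h import *
move_pose([0.49,-0.22,0.27],q(90)); print(get_joint_pos(),get_tcp_pos(),get_time())
snap("w1")
im=cv2.imread("pics/w1.png");print(w2px("w1",[.49,-.22,.01]))
cv2.imwrite("pics/w1b.png",im)
E
```

```text
[-0.445   0.2394  1.7792 -0.0002  1.1229 -2.0144] [ 0.4898 -0.2205  0.2699] 1.9667
[316.0259 168.3556]
```

View pics/w1.png

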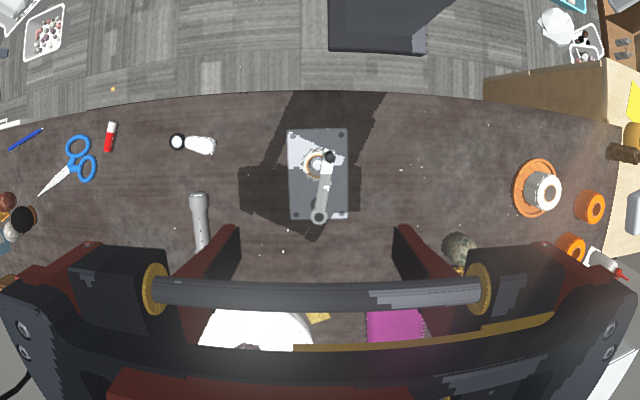

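```bash
python3 - <<'E'
from h import *
im=cv2.imread("pics/w1.png")
a=cv2.resize(im[115:235,270:370],None,fx=5,fy=5,interpolation=cv2.INTER_CUBIC)
b=cv2.resize(im[145:225,500:600],None,fx=3,fy=3,interpolation=cv2.INTER_CUBIC)
c=np.zeros((600,800,3),np.uint8);c[:,:500]=a;c[:240,500:]=b
cv2.imwrite("pics/crop2.png",c)
E
```

```text
(no output)
```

View pics/crop2.png

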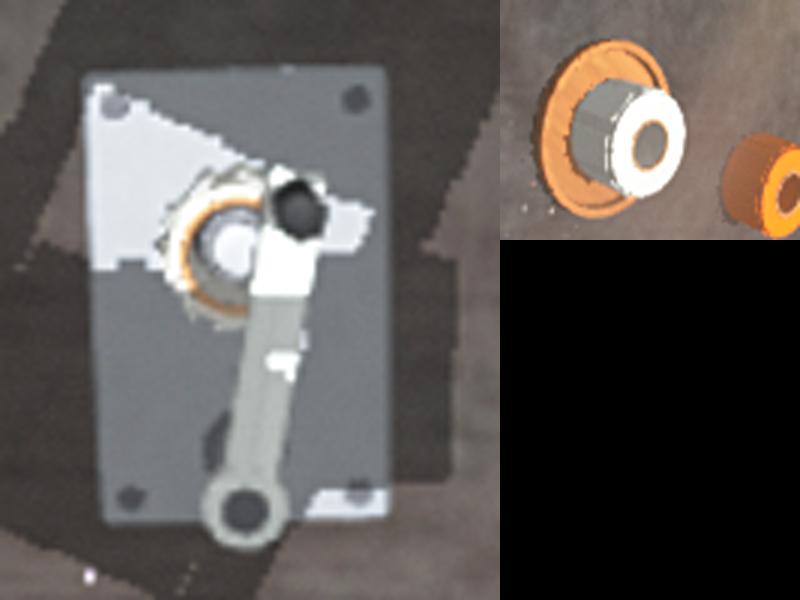

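```bash
python3 - <<'E'
from h import *
f=lambda x,y,z:wpx2w("w1",270+x/5-.4,115+y/5-.4,z)[:2]
C=np.array([f(83,70,.008),f(387,66,.008),f(389,517,.008),f(100,524,.008)]);print(C)
L=np.array([[-45,-42],[-45,42],[85,42],[85,-42]])/1e3
a,b=L-L.mean(0),C-C.mean(0)
yaw=np.arctan2((a[:,0]*b[:,1]-a[:,1]*b[:,0]).sum(),(a*b).sum());Rm=np.array([[np.cos(yaw),-np.sin(yaw)],[np.sin(yaw),np.cos(yaw)]])
o=C.mean(0)-Rm@L.mean(0);print("yaw",np.rad2deg(yaw),"o",o,"res",C-(L@Rm.T+o))
p=f(245,510,.063);k=f(300,210,.097);s=f(237,247,.042)
print("post",p,o+Rm@[.062,0],"spindle",s,"knob",k,"len",np.hypot(*(k-p)), "keeper deg",np.rad2deg(np.arctan2(*( (k-o-Rm@[.062,0])@Rm*[-1,1])[::-1])))
E
```

```text
[[ 0.435  -0.2605]
 [ 0.4341 -0.1778]
 [ 0.5626 -0.1748]
 [ 0.5646 -0.2583]]
yaw 1.0874603201709008 o [ 0.4791 -0.2182] res [[ 0.0001  0.0006]
 [ 0.0008 -0.0007]
 [-0.0006 -0.0002]
 [-0.0003  0.0003]]
post [ 0.5424 -0.2168] [ 0.5411 -0.2171] spindle [ 0.4792 -0.2187] knob [ 0.463  -0.2052] len 0.08019147763928765 keeper deg 9.753405792449273
```

```bash
cat >> h.py <<'E'
O=np.array([.4791,-.2183]);YAW=np.deg2rad(1.1)
def H(x,y): c,s=np.cos(YAW),np.sin(YAW); return O+np.array([c*x-s*y,s*x+c*y])
def knob(k,z=.069): return [*H(.062-.078*np.cos(k),.078*np.sin(k)),z]
def kq(k): return q(90+np.rad2deg(YAW-k))
def swing(a,b,n,v=.1):
    for k in np.linspace(a,b,n+1)[1:]: movel(knob(k),kq(k),v=v)
    print("swing",b,get_time(),get_tcp_pos(),get_ft_force(),get_grip_width())
E
python3 - <<'E'
from h import *
k0=.17
movel(knob(k0,.12),kq(k0),v=.2); movel(knob(k0),v=.1); print(get_ft_force())
command_gripper(0.0); print("grip",get_grip_width()*88,get_time(),get_ft_force())
swing(k0,1.62,8)
command_gripper(1.0); movel(knob(1.62,.27),v=.25)
move_pose([*(H(-.02,0)+[0.0,0]),.24],q(91.1)); snap("w2"); print(get_time())
im=cv2.imread("pics/w2.png");c=w2px("w2",[*O,.03]).astype(int);print(c)
x,y=c-[70,55];print(x,y)
cv2.imwrite("pics/crop3.png",cv2.resize(im[y:y+150,x:x+160],None,fx=4,fy=4,interpolation=cv2.INTER_CUBIC))
E
```

```text
[ 0.3364 -0.0895  0.5502]
grip 11.839442122761554 4.75 [-0.2887  0.4854  0.1162]
swing 1.62 7.4167 [ 0.5429 -0.1394  0.069 ] [-0.067  -0.5033  0.0162] 0.1336962880867373
11.2417
[315 190]
245 135
```

View pics/crop3.png

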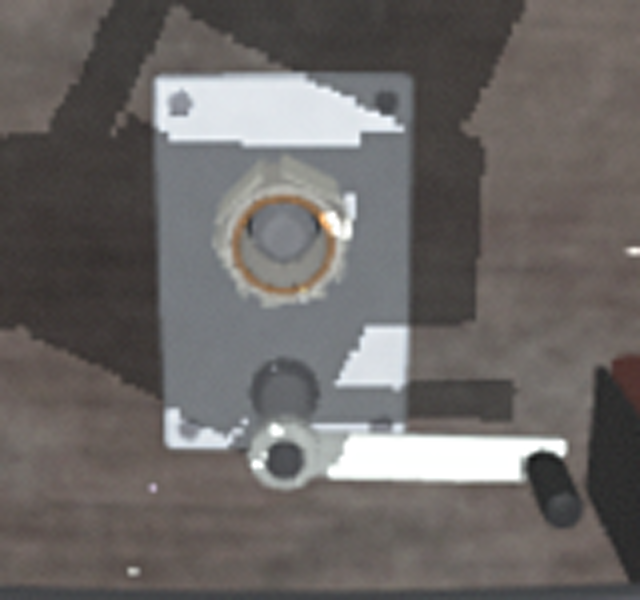

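Keeper is clear: knob at (560,500), and the used roll's top ring centre at about (285,244). Now I lift off the used roll, park it on the open desk, and look at the dish.

```bash
python3 - <<'E'
from h import *
g=lambda x,y,z:wpx2w("w2",245+x/4-.4,135+y/4-.4,z)[:2]
print("roll top",g(285,244,.052),"tip",g(284,228,.042),"O",O,"pillar",g(284,458,.063),H(.062,0))
print("full roll w1",wpx2w("w1",550,192.5,.044))
Q=q(91.1)
movel([*O,.12],Q,v=.2); movel([*O,.026],v=.1); command_gripper(0.0); print("grip mm",get_grip_width()*88,get_ft_force())
movel([*O,.10],v=.12); print(get_grip_width()*88,get_ft_force())
movel([.45,-.05,.10],v=.25); print(movel([.45,-.05,.011],v=.06,until_force=4),get_tcp_pos())
command_gripper(1.0); movel([.45,-.05,.12],v=.2)
move_pose([.50,.153,.24],q(90)); snap("w3"); print(get_time(),get_joint_pos())
im=cv2.imread("pics/w3.png");c=w2px("w3",[.515,.153,.03]).astype(int)
x,y=c-[160,60];print(x,y)
cv2.imwrite("pics/crop4.png",cv2.resize(im[y:y+130,x:x+240],None,fx=3.3,fy=3.3,interpolation=cv2.INTER_CUBIC))
E
```

```text
roll top [ 0.4795 -0.2178] tip [ 0.4771 -0.2181] O [ 0.4791 -0.2183] pillar [ 0.5423 -0.2169] [ 0.5411 -0.2171]
full roll w1 [0.5149 0.1547 0.044 ]
grip mm 34.5624198147299 [ 0.1326 -0.648  -0.0192]
34.300704389903764 [ 0.0033  1.0946 -0.5567]
True [ 0.4498 -0.0499  0.0137]
19.5167 [ 0.2725  0.2534  1.8407 -0.0003  1.0505 -1.2973]
156 128
```

View pics/crop4.png

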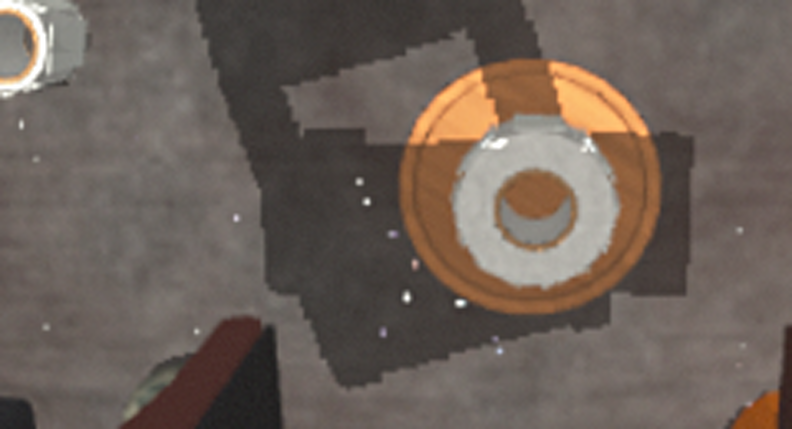

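The used roll stands at left, and the full roll's top centre is at (536,208) inside the dish (530,187). I grasp it and carry it to the spindle.

```bash
python3 - <<'E'
from h import *
g=lambda x,y,z:wpx2w("w3",156+x/3.3-.35,128+y/3.3-.35,z)[:2]
r=g(536,208.5,.044);d=g(530.5,186.5,.01);e=[g(453,208,.044),g(618,208,.044)]
print("roll",r,"dia",e[1]-e[0],"dish",d, g(661,186,.01)-g(400,186,.01)); np.save("dish.npy",d)
assert np.hypot(*(r-[.515,.1545]))<.004
movel([*r,.10],q(91.1),v=.2); movel([*r,.020],v=.08); print(get_ft_force())
command_gripper(0.0); print("grip mm",get_grip_width()*88,get_ft_force())
movel([*r,.11],v=.12); print(get_grip_width()*88,get_ft_force())
movel([*O,.11],v=.25); movel([*O,.062],v=.1)
print(movel([*O,.023],v=.04,until_force=5),get_tcp_pos(),get_ft_force(),get_time())
E
```

```text
roll [0.515  0.1549] dia [0.     0.0592] dish [0.5141 0.1529] [0.     0.1023]
[-0.     -0.6361  0.4874]
grip mm 56.42332050636354 [-0.183  -0.5227  1.9965]
56.9154301598759 [ 0.293  -0.5688 -1.5252]
True [ 0.4788 -0.2181  0.0277] [0.7681 1.2406 4.2027] 26.0833
```

Seated at TCP z 0.0277 (0.028 expected). Release, then move the used roll to the dish centre.

```bash
python3 - <<'E'
from h import *
d=np.load("dish.npy")
command_gripper(1.0); movel([*O,.13],v=.2)
movel([.45,-.05,.12],q(91.1),v=.35); movel([.45,-.05,.0145],v=.1); command_gripper(0.0); print("grip mm",get_grip_width()*88)
movel([.45,-.05,.10],v=.15); movel([*d,.10],q(90),v=.3); print(get_grip_width()*88)
print(movel([*d,.013],v=.06,until_force=4),get_tcp_pos())
command_gripper(1.0); movel([*d,.13],v=.2)
move_pose([*H(.05,.02),.24],q(60)); snap("w4"); print(get_time())
cv2.imwrite("pics/w4b.png",cv2.resize(cv2.imread("pics/w4.png")[90:290,150:640],None,fx=1.6,fy=1.6,interpolation=cv2.INTER_CUBIC))
E
```

```text
grip mm 34.43674177397354
34.29159579963565
True [0.5139 0.1528 0.0181]
36.025
```

View pics/w4b.png

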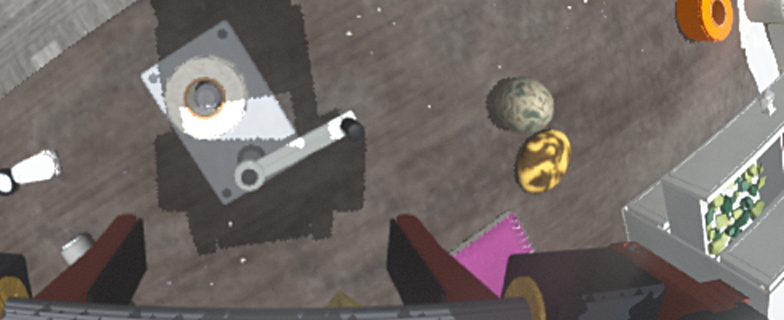

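The full roll sits on the spindle at (206,97) and the keeper is at (350,128), clear. Next I swing the keeper home.

```bash
python3 - <<'E'
from h import *
move_pose(knob(1.62,.14),kq(1.62)); movel(knob(1.62),v=.1); command_gripper(0.0); print("grip mm",get_grip_width()*88)
swing(1.62,.08,9)
hit=movel(knob(-.05),kq(-.05),v=.03,until_force=8); p=np.array(get_tcp_pos()[:2]);dx=p-H(.062,0)
print(hit,get_ft_force(),"k",np.arctan2(dx[1],-dx[0])+YAW,get_tcp_pos(),get_grip_width()*88)
command_gripper(1.0); print(get_ft_force()); movel([*p,.15],v=.15)
move_pose([*H(-.02,0),.26],q(91.1)); wait(.3); snap("w5"); print(get_time())
im=cv2.imread("pics/w5.png");c=w2px("w5",[*O,.03]).astype(int);x,y=c-[60,55];print(x,y)
A=cv2.resize(im[y:y+140,x:x+120],None,fx=4,fy=4,interpolation=cv2.INTER_CUBIC)
t=read_camera("top")[:,:,::-1][150:270,190:300];B=cv2.resize(t,None,fx=2.8,fy=2.8,interpolation=cv2.INTER_CUBIC)
C=np.zeros((560,480+B.shape[1],3),np.uint8);C[:,:480]=A;C[:B.shape[0],480:]=B;cv2.imwrite("pics/crop6.png",C)
E
```

```text
grip mm 11.409104214751865
swing 0.08 42.0583 [ 0.463  -0.2121  0.0689] [-5.9052 -0.4944  2.4324] 0.1292520080991712
True [1.7335 5.0352 5.2529] k -0.012186279263734872 [ 0.4627 -0.2196  0.0688] 11.050551390872881
[ 0.1019  0.5578 -0.2375]
45.2083
255 133
```

View pics/crop6.png

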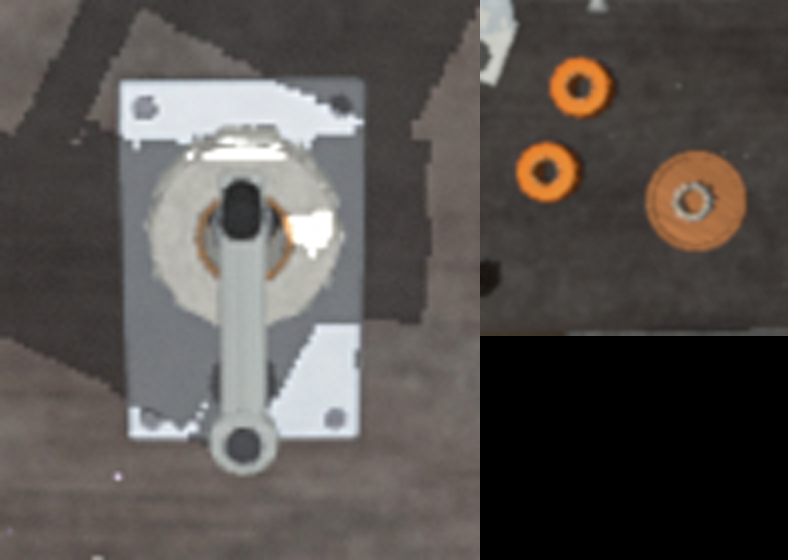

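The keeper reads home, with a 5 N reaction. I regrip and press once more to be sure it is on its stop; I have time for it.

```bash
python3 - <<'E'
from h import *
k=-.012
move_pose(knob(k,.13),kq(k)); movel(knob(k),v=.1); command_gripper(0.0); f0=np.array(get_ft_force()); print(f0,get_tcp_pos())
hit=movel(knob(-.12),kq(k),v=.03,until_force=15); print(hit,get_ft_force(),get_tcp_pos())
p=np.array(get_tcp_pos()[:2]);dx=p-H(.062,0);print("k",np.arctan2(dx[1],-dx[0])+YAW)
command_gripper(1.0); movel([*p,.16],v=.15); move_pose([*H(-.02,0),.26],q(91.1)); wait(.2); snap("w6"); print(get_time())
a,b=[cv2.imread(f"pics/{n}.png").astype(int)[110:280,240:390] for n in("w5","w6")]
print("diff px",(abs(a-b).max(2)>40).sum())
E
```

```text
[0.9223 1.1809 0.0951] [ 0.4631 -0.2194  0.069 ]
True [1.9595 6.0305 5.8363] [ 0.463  -0.2195  0.0688]
k -0.01170073720674581
50.6917
diff px 307
```

```bash
python3 - <<'E'
from h import *
a,b=[cv2.resize(cv2.imread(f"pics/{n}.png")[130:270,255:375],None,fx=3.2,fy=3.2,interpolation=cv2.INTER_CUBIC) for n in("w5","w6")]
cv2.imwrite("pics/crop7.png",np.hstack([a,b]))
E
```

```text
(no output)
```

View pics/crop7.png

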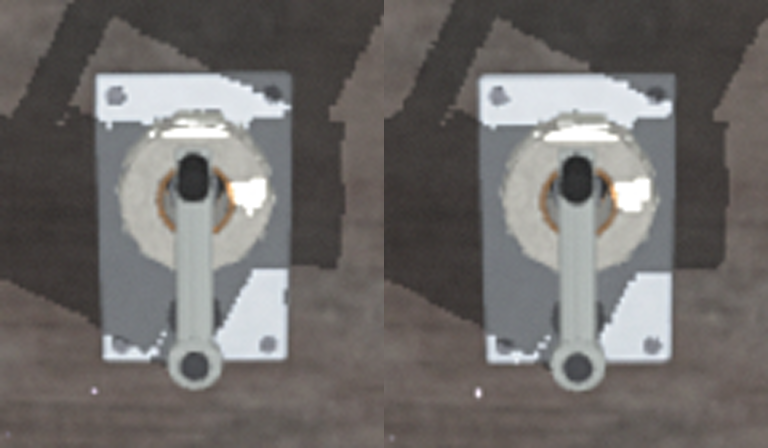

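The two views match: the keeper is along the holder's axis over the seated roll, with the knob at (193,178) and (577,178).

```bash
python3 -c "
from station import *
job_done(); print(get_time())"
```

```text
the job is handed in; nothing more can be done
the job is handed in; nothing more can be done
```

I swapped the two rolls, swung the keeper back home and handed the job in at about 51 s of the 72 s allowed. `job_done()` gives no verdict, so the result below rests on my own checks.

- **Order:** I swung the keeper to about 1.62 rad and parked the used roll briefly on the open desk. The full roll then went onto the spindle, the used roll into the dish, and the keeper went back last.
- **Full roll:** it touched down with the tool at z = 0.0277 m, against 0.028 m expected for fully seated. The wrist pictures show it upright under the keeper.
- **Used roll:** it touched down at z = 0.0181 m, against about 0.018 m expected for the dish floor. The top camera shows it upright inside the dish, near the centre.
- **Keeper:** a second push met the stop within about 0.1 mm. The angle worked out at -0.012 rad, which is within my yaw error. The picture shows the keeper in line with the holder.
- **Disagreement:** that push stopped at its 15 N limit, but the force read just afterwards was only about 8.6 N. I took this as a brief peak against the stop.
- **Bystanders:** I moved none on purpose. The egg, flat stone and orange look-alikes looked in place in the later pictures. I did not check the others again one by one at the end.

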